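Build up two roller axles

ROBOT

A 6-joint arm with a two-finger parallel gripper is mounted at the origin on the work surface. World frame = base frame: x ahead of the robot, y to its left, z up, the work surface at z = 0. Lengths are in mm, angles in rad, forces in N, time in s.
With the tool pointing down it reaches from about 350 to 925 mm from the base axis. Payload 6.4 kg.
Tool frame: the origin (TCP) lies midway between the tips of the shut fingers; the grasp point (between the pads) lies 19 mm behind it; z points along the fingers, y is the line along which they close (so a half turn about z gives the same grasp; the last joint's range is limited). The gripper opens to 94 mm and grips with 3 to 60 N. Pads are 16 mm wide; open, the fingers measure 119 mm over their backs; the gripper's body (75 mm by 177 mm) begins 78 mm behind the grasp point.
Start: joints at [-1.489, 0.245, 1.558, -0, 1.339, -0.174], TCP at [164.467, -628.86, 205.455] pointing down, gripper open.
Joint ranges: [-3.13, 3.13], [-1.02, 2.26], [0.13, 2.54], [-0.95, 4.09], [0.21, 2.88], [-2.74, 2.74]. Speed limits (rad/s): [2.57, 2.57, 3.14, 3.14, 3.14, 3.14].

INTERFACE

Orientations are given as a 3x3 rotation matrix whose columns are the frame's x, y, z axes.
In Python, from workcell import bot gives the robot as it stands.
- The arm moves only by the tool apply_moves, never from a script. Its argument "motion" is a list of rows, each a list of 4 numbers: the shift along the tool's x, y, z in mm, then the turn about the tool's z in degrees. In form: [[tx, ty, tz, yaw], ...]. A call has 1 to 5 rows; each row shifts and turns the commanded pose from where the row before left it, along the tool's axes as they then stand; what a row does not reach is not made up. A row lasts 1/10 s, in which the tool goes at most 50 mm and 8.59 degrees, less where a joint would pass 70% of its speed; a pose out of reach is approached as far as the arm can. A call is refused whole if a number of a shift passes 50 or a number of a turn 8.59, either way. A call with a gripper value outside its range is refused whole. "hand" is the finger opening in mm, from 0 to 94, set as the call begins (left out, the last holds). The fingers move at their own pace and stop on an object; the grip force is fixed at half the most. Time passes only in rows, so rows that do not move let the fingers close. It gives the time, the measured TCP pose, the force, the opening and the grip force at its end, in the units of the state.
- bot.observe(): the state, without advancing time (a new reading comes with each control period).
- bot.capture(name): name is "side" or "top"; returns a dict with "image" (384x512x3 uint8, blue, green, red), "fx", "fy", "cx", "cy" (pixels), "rvec" (rotation vector, rad) and "tvec" (3), from world to camera coordinates, as OpenCV has them. Camera axes: x right, y down, z forward; pixel columns grow to the right and rows downward; lengths in mm; the calibration is good to about 2 mm. A picture is of the moment at which its call begins. There is no depth.
- bot.hand_in(): hands the job in; it is judged then, once.
The state is a dict: "clock": time; "joints": joint angles; "joint_vel": joint speeds; "effort": joint torques, N m; "eef_pos": TCP position; "ee_rot": TCP orientation; "contact_force": force on the tool from outside, world axes, zero at the start; "torque": the same for the moment, N m; "opening": finger opening in mm; "finger_force": force on a finger pad.
Only numpy, scipy, OpenCV 4.12 (cv2) and the standard library are available. Lean on these libraries where they do the work, as an engineer would, in place of code of your own. Each camera call takes 0.05 s, during which the arm holds its last target. There are 200 camera calls.

TASK

Build up the two axle mounts on the bench. Onto the blue mount's axle thread the black spacer first, then the orange roller, then the red collar on top; onto the green mount's axle thread the white roller first, then the yellow collar on top. Every part must sit flat and fully down on the one below, released, and the screw cup, grease jar and bearing block are to stay where they are.

Things in the scene. Friction and masses are not known exactly. Their poses are not given: they have to be found in the camera images.
- blue_mount: Blue axle mount: square plate 90 x 90 x 10 mm, fixed to the table, bolt heads 4 mm high near its corners, an upright steel axle in the middle. A round shoulder (36 mm diameter, 4 mm high) on the plate: the first part rests on it, 14 mm above the table. Axle 16 mm in diameter, last 10 mm tapering to 6 mm, tip 80 mm above the table (the taller axle). Origin: centre of the plate's underside, on the axle line; z up.
- green_mount: Green axle mount: square plate 90 x 90 x 10 mm, fixed to the table, bolt heads 4 mm high near its corners, an upright steel axle in the middle. A round shoulder (36 mm diameter, 4 mm high) on the plate: the first part rests on it, 14 mm above the table. Axle 16 mm in diameter, last 10 mm tapering to 6 mm, tip 66 mm above the table (the shorter axle). Origin: centre of the plate's underside, on the axle line; z up.
- black_spacer: Black plastic spacer ring, 44 mm outside diameter, 18 mm high, 60 g. Lies flat on the table. Origin: centre of its underside, z up its bore; the bore is 25 mm in diameter and goes right through.
- orange_roller: Orange plastic roller wheel with an aluminium hub, 60 mm outside diameter, 24 mm high, 100 g. Lies flat on the table. Origin: centre of its underside, z up its bore; the bore is 25 mm in diameter and goes right through.
- red_collar: Red plastic collar ring, 38 mm outside diameter, 16 mm high, 50 g. Lies flat on the table. Origin: centre of its underside, z up its bore; the bore is 25 mm in diameter and goes right through.
- white_roller: White plastic roller wheel with an aluminium hub, 52 mm outside diameter, 24 mm high, 100 g. Lies flat on the table. Origin: centre of its underside, z up its bore; the bore is 25 mm in diameter and goes right through.
- yellow_collar: Yellow plastic collar ring, 44 mm outside diameter, 20 mm high, 60 g. Lies flat on the table. Origin: centre of its underside, z up its bore; the bore is 25 mm in diameter and goes right through.
- screw_cup: Bystander: round aluminium cup of brass-headed screws, 56 mm across, 42 mm high, loose. Origin: centre of its underside.
- grease_jar: Bystander: amber glass jar with a grey cap, 50 mm across, 55 mm high, loose. Origin: centre of its underside.
- bearing_block: Bystander: dark steel pillow-block bearing, foot 30 (x) x 76 (y) mm, 46 mm high in the middle, loose. Origin: centre of its underside.
Mind the look-alikes: they are no part of the job. Of the things shaped like the white_roller, the white one is meant.

How it is judged (in metres and radians):
At the end, for the whole second after the job is handed in: Blue axle from below: black, orange, red; green axle: white, yellow. Each within 8 mm of the axle line, underside within 4 mm of its seat (blue 14, 32, 56 mm; green 14, 38 mm above table), tilt under 0.12 rad, at rest; cup, jar and bearing block within 20 mm of their start (horizontal distance between each of black_spacer, orange_roller, red_collar and blue_mount below 0.008 m and z of black_spacer in the frame of blue_mount between 0.01 and 0.018 m and angle between each of black_spacer, orange_roller, red_collar, white_roller, yellow_collar's own z axis and vertical below 0.12 rad and linear speed of each of black_spacer, orange_roller, red_collar, white_roller, yellow_collar below 0.02 m/s and z of orange_roller in the frame of blue_mount between 0.028 and 0.036 m and z of red_collar in the frame of blue_mount between 0.052 and 0.06 m and horizontal distance between each of white_roller, yellow_collar and green_mount below 0.008 m and z of white_roller in the frame of green_mount between 0.01 and 0.018 m and z of yellow_collar in the frame of green_mount between 0.034 and 0.042 m and distance of each of screw_cup, grease_jar, bearing_block from where it was at the start of the episode below 0.02 m); the robot touches nothing.
It fails at once if the screw cup is pushed away (more than 20 mm) or tipped over (0.5 rad) (distance of screw_cup from where it was at the start of the episode above 0.02 m or angle between screw_cup's own z axis and vertical above 0.5 rad).
It fails at once if the grease jar is pushed away (more than 20 mm) or tipped over (0.5 rad) (distance of grease_jar from where it was at the start of the episode above 0.02 m or angle between grease_jar's own z axis and vertical above 0.5 rad).
It fails at once if the bearing block is pushed away (more than 20 mm) or tipped over (0.5 rad) (distance of bearing_block from where it was at the start of the episode above 0.02 m or angle between bearing_block's own z axis and vertical above 0.5 rad).
It also fails if it takes over 120 s, if anything falls off the work surface, if the arm or the gripper's body presses on something with over 40 N, if the wrist force passes 120 N, or if a joint passes its speed limit or range.

## Working session

There is one attempt and no reset: what is moved stays moved. The work goes in short steps, Python scripts to look and compute and a tool call to move; the robot and the scene stay as the last step left them, time stands still between calls to the robot, and variables do not carry over. Pictures are saved under pics/ and viewed, at most 14 in all, crops included, and the job is handed in when it is done.

Besides the shell and the picture viewer there is one more tool, called after "Emit:" by a JSON object that holds its "name" and its "arguments", one argument or row to a line. apply_moves: Moves the arm, as the interface text tells. Its arguments: {"type":"object","properties":{"motion":{"type":"array"},"hand":{"type":"number"}},"required":["motion"]}

```bash
mkdir -p pics; ls
cat > h.py <<'E'
import cv2,numpy as np
from workcell import bot
def cap(n,f=None):
    c=bot.capture(n)
    if f: cv2.imwrite(f,c['image'])
    return c
def K(c): return np.array([[c['fx'],0,c['cx']],[0,c['fy'],c['cy']],[0,0,1.]])
def ray(c,u,v,z):
    R=cv2.Rodrigues(np.array(c['rvec'],float))[0];t=np.array(c['tvec'],float).ravel()
    d=R.T@np.linalg.inv(K(c))@[u,v,1];o=-R.T@t
    return o+d*(z-o[2])/d[2]
def proj(c,p):
    return cv2.projectPoints(np.array(p,float).reshape(-1,1,3),np.array(c['rvec'],float),np.array(c['tvec'],float),K(c),None)[0][:,0]
E
python3 - <<'E'
from h import *
for n in('top','side'):
    c=cap(n); cv2.imwrite(f'pics/{n}0.png',cv2.resize(c['image'],(800,600),interpolation=cv2.INTER_CUBIC)); cv2.imwrite(f'{n}0raw.png',c['image'])
    R=cv2.Rodrigues(np.array(c['rvec'],float))[0];print(n,c['fx'],-R.T@np.array(c['tvec']).ravel(),R.round(2).tolist())
s=bot.observe();print(s)
E
```

```text
pics
top 353.2706368445522 [436.43399511  13.01638086 758.75593979] [[-0.03, -1.0, 0.01], [-0.98, 0.03, -0.18], [0.18, -0.02, -0.98]]
side 397.75785493595066 [337.31052992 598.12462206 654.91506923] [[-0.94, -0.33, -0.0], [-0.22, 0.65, -0.72], [0.24, -0.68, -0.69]]
{'clock': 0.1, 'joints': array([-1.48906255e+00,  2.45726901e-01,  1.55886341e+00,  1.48824791e-05,
        1.33870531e+00, -1.74087125e-01]), 'joint_vel': array([ 0.0012485 , -0.00214653, -0.00324142, -0.00084216,  0.00143945,
       -0.00055981]), 'effort': array([-1.00172979e-04, -4.16911876e+01, -3.15527308e+01,  6.86530466e-02,
        3.09464266e-02, -5.03897536e-05]), 'eef_pos': array([ 164.44959116, -628.30457303,  204.48207185]), 'ee_rot': array([[ 9.67456790e-01,  2.53036249e-01, -1.24599426e-04],
       [ 2.53036091e-01, -9.67455349e-01,  1.69845853e-03],
       [ 3.09227196e-04, -1.67471339e-03, -9.99998550e-01]]), 'contact_force': array([-0.15548751, -0.39141223, -0.33692342]), 'torque': array([-0.0184991 ,  0.02659534, -0.07310645]), 'finger_force': 0.0, 'opening': 94.18267454150886}
```

View pics/top0.png

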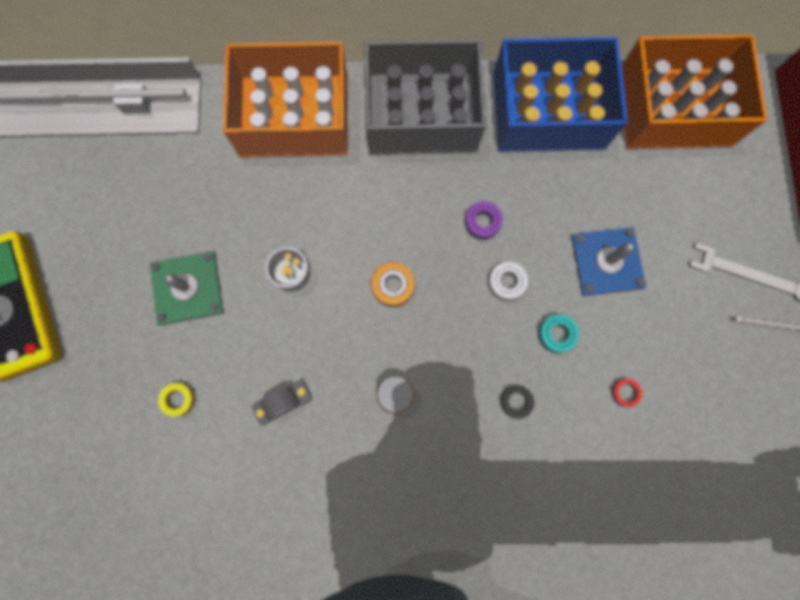

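View pics/side0.png

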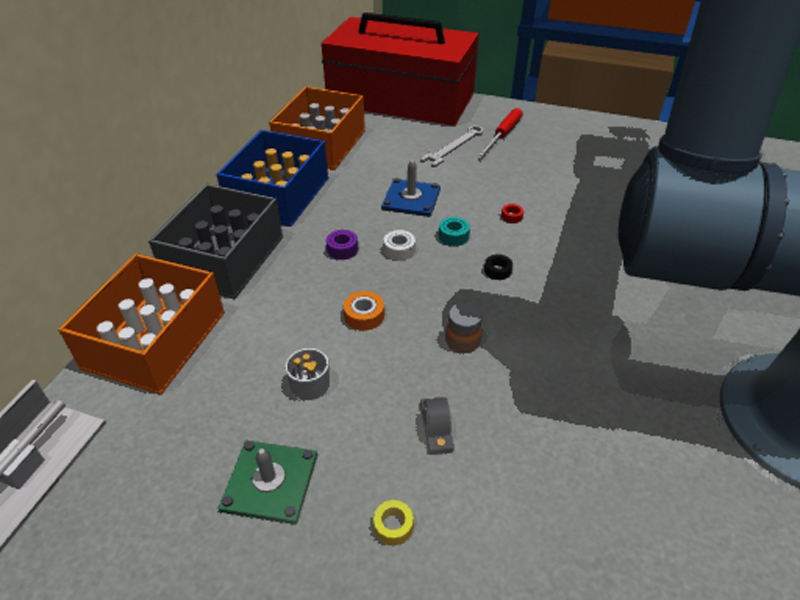

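Top view candidates for the white roller: white (509,281), purple (483,220), teal (559,333) and orange (392,284). I choose the white one. Other parts: black (517,401), red (627,392), yellow (175,400). Mounts: blue (608,261), green (185,288). Bystanders: cup (288,268), jar (395,393), block (282,401).

```bash
cat > m.py <<'E'
from h import *
from scipy.optimize import fsolve
def sil(shape,x,y,z0=0):
    k,a,h=shape
    if k=='c': th=np.linspace(0,2*np.pi,60,endpoint=False);b=np.c_[a/2*np.cos(th),a/2*np.sin(th)]
    else: b=a/2*np.array([[1,1],[1,-1],[-1,-1],[-1,1]])@k.T
    return np.vstack([np.c_[b+[x,y],np.full(len(b),z)] for z in(z0,z0+h)])
def cen(p):
    m=cv2.moments(cv2.convexHull(p.astype(np.float32)));return np.array([m['m10']/m['m00'],m['m01']/m['m00']]),m['m00']
S=8
def locate(c,seed,shape,z0=0,rad=45,thr=60,z=10):
    im=cv2.resize(c['image'],None,fx=S,fy=S,interpolation=cv2.INTER_CUBIC)
    lab=cv2.cvtColor(im,cv2.COLOR_BGR2LAB).astype(int)
    u,v=seed; U,V=int(S*(u+.5)),int(S*(v+.5))
    col=lab[V-4:V+4,U-4:U+4].reshape(-1,3).mean(0)
    d=np.linalg.norm((lab-col)*[.4,1,1],axis=2)
    m=((d<thr)*255).astype(np.uint8)
    yy,xx=np.mgrid[:m.shape[0],:m.shape[1]];m[(xx-U)**2+(yy-V)**2>(rad*S)**2]=0
    n,l,st,ce=cv2.connectedComponentsWithStats(m); pts=np.argwhere(l==l[V,U])[:,::-1]
    q,a=cen((pts+.5)/S-.5)
    f=lambda p:cen(proj(c,sil(shape,*p,z0)))[0]-q
    p=fsolve(f,ray(c,*q,z)[:2]); return p,a/cen(proj(c,sil(shape,*p,z0)))[1]
E
python3 - <<'E'
from m import *
s=lambda u,v:((u+.5)/1.5625-.5,(v+.5)/1.5625-.5)
R45=lambda d:np.array([[np.cos(d),-np.sin(d)],[np.sin(d),np.cos(d)]])
P=dict(black=((528,410),(486,266),('c',44,18),12),orange=((378,295),(350,318),('c',60,24),25),red=((616,400),(504,216),('c',38,16),25),
 white=((495,290),(388,244),('c',52,24),14),yellow=((162,408),(378,526),('c',44,20),25),
 blue=((590,275),(395,203),(R45(.08),90,10),25),green=((162,305),(240,500),(R45(-.1),90,10),25))
C={n:cap(n) for n in('top','side')}
for k,(t,d,sh,thr) in P.items():
    for n,q in(('top',t),('side',d)):
        try:
            p,r=locate(C[n],s(*q),sh,thr=thr,rad=35 if n=='top' else 40);print(k,n,p.round(1),round(r,2))
        except Exception as e: print(k,n,e)
# axle tips read roughly; bystanders
t=C['top']
print('tips', ray(t,*s(628,247),80).round(),ray(t,*s(172,280),66).round())
print('cup',ray(t,*s(288,268),40).round(),'jar',ray(t,*s(395,393),55).round(),'block',ray(t,*s(282,401),20).round())
print('purple',ray(t,*s(483,220),12).round(),'teal',ray(t,*s(559,333),12).round())
a=cv2.resize(t['image'][110:280,290:430],(560,680))[:600]
cv2.imwrite('pics/crop1.png',a)
E
```

```text
black top [ 432.9 -149. ] 0.92
black side [ 432.8 -150.1] 0.86
orange top [597.3  12. ] 0.9
orange side [591.   24.8] 0.54
red top [ 440.4 -299. ] 1.03
red side [ 440. -289.] 0.54
white top [ 583.9 -128.8] 7.4
white side [ 601.2 -162. ] 0.56
yellow top [448.2 305.2] 0.78
yellow side [449.7 296.7] 0.74
blue top The truth value of an array with more than one element is ambiguous. Use a.any() or a.all()
blue side The truth value of an array with more than one element is ambiguous. Use a.any() or a.all()
green top The truth value of an array with more than one element is ambiguous. Use a.any() or a.all()
green side The truth value of an array with more than one element is ambiguous. Use a.any() or a.all()
tips [ 622. -290.   80.] [598. 294.  66.]
cup [616. 151.  40.] jar [447.  13.  55.] block [442. 161.  20.]
purple [ 686. -118.   12.] teal [ 522. -213.   12.]m.py:22: RuntimeWarning: The iteration is not making good progress, as measured by the 
 improvement from the last ten iterations.
  p=fsolve(f,ray(c,*q,z)[:2]); return p,a/cen(proj(c,sil(shape,*p,z0)))[1]
```

View pics/crop1.png

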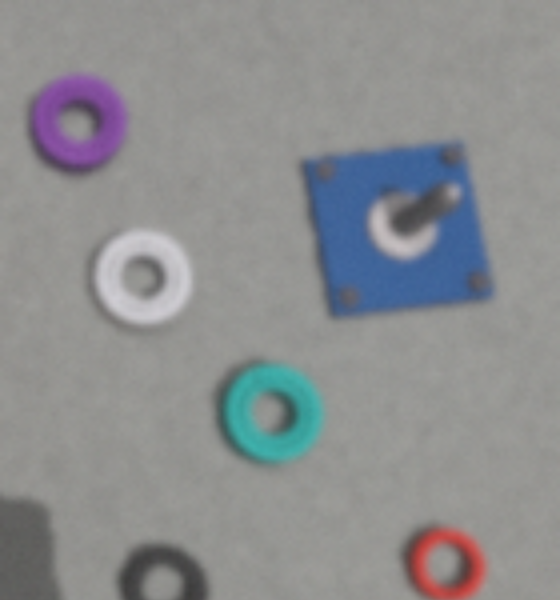

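White roller confirmed at crop (143,277), that is top800 (509,281); purple and teal are the look-alikes. Tightening the masks.

```bash
cat > m.py <<'E'
from h import *
from scipy.optimize import least_squares
S=6
def hull(kind,a,h,x,y,yaw=0,z0=0):
    if kind=='c': th=np.linspace(0,2*np.pi,72,endpoint=False);b=a/2*np.c_[np.cos(th),np.sin(th)]
    else:
        c,s=np.cos(yaw),np.sin(yaw);b=a/2*np.array([[1,1],[1,-1],[-1,-1],[-1,1]])@np.array([[c,s],[-s,c]])
    return np.vstack([np.c_[b+[x,y],np.full(len(b),z)] for z in(z0,z0+h)])
def cen(p):
    m=cv2.moments(cv2.convexHull(p.astype(np.float32)));return np.array([m['m10'],m['m01']])/m['m00'],m['m00']
H=dict(orange=(5,18),red=(-8,5),yellow=(24,36),blue=(100,125),green=(50,80))
def mask(im,col):
    hsv=cv2.cvtColor(im,cv2.COLOR_BGR2HSV).astype(int);h,s,v=hsv[...,0],hsv[...,1],hsv[...,2]
    if col=='white': return v>185
    if col=='black': return v<70
    lo,hi=H[col];hh=np.where(h>150,h-180,h)if lo<0 else h
    return (hh>=lo)&(hh<=hi)&(s>95)&(v>25)
def locate(c,col,kind,a,h,xy,yaw=0,z0=0,out=None):
    im=cv2.resize(c['image'],None,fx=S,fy=S,interpolation=cv2.INTER_LINEAR)
    m=mask(im,col).astype(np.uint8)
    roi=np.zeros_like(m);g=hull(kind,a+30,h,*xy,yaw,z0)
    cv2.fillConvexPoly(roi,cv2.convexHull(((proj(c,g)+.5)*S).astype(np.int32)),1)
    m&=roi;m=cv2.morphologyEx(m,cv2.MORPH_OPEN,np.ones((5,5)))
    n,l,st,_=cv2.connectedComponentsWithStats(m);k=1+np.argmax(st[1:,4])
    q,ar=cen((np.argwhere(l==k)[:,::-1]+.5)/S-.5)
    p=least_squares(lambda p:cen(proj(c,hull(kind,a,h,*p,yaw,z0)))[0]-q,xy,diff_step=1e-3).x
    return p,ar/cen(proj(c,hull(kind,a,h,*p,yaw,z0)))[1]
E
python3 - <<'E'
from m import *
P=dict(black=('c',44,18,(433,-149)),orange=('c',60,24,(597,12)),red=('c',38,16,(440,-297)),white=('c',52,24,(600,-148)),
 yellow=('c',44,20,(449,300)),blue=('b',90,10,(617,-277),.08),green=('b',90,10,(590,280),-.1))
for n in('top','side'):
    c=cap(n)
    for k,v in P.items():
        p,r=locate(c,k,*v);print(n,k,p.round(1),round(r,2))
    for nm,q,z in(('btip',(628,247),80),('gtip',(172,280),66),('bsh',(611,260),14),('gsh',(182,287),14)):
        if n=='top': print(nm,ray(c,(q[0]+.5)/1.5625-.5,(q[1]+.5)/1.5625-.5,z).round(1))
    for nm,q,z in(('btip',(411,164),80),('gtip',(262,452),66),('bsh',(411,194),14),('gsh',(268,476),14),('cup',(307,362),42),('jar',(464,320),55),('teal',(454,224),24)):
        if n=='side': print(nm,ray(c,(q[0]+.5)/1.5625-.5,(q[1]+.5)/1.5625-.5,z).round(1))
E
```

```text
top black [ 426.9 -161.1] 0.11
top orange [596.8  12. ] 0.94
top red [ 440.3 -299.8] 0.86
top white [ 598.6 -149.7] 0.77
top yellow [448.3 303.7] 0.91
top blue [ 623.5 -292.4] 0.87
top green [599.2 301.7] 0.68
btip [ 622.5 -290.1   80. ]
gtip [597.7 294.   66. ]
bsh [ 622.4 -293.8   14. ]
gsh [599.6 300.9  14. ]
side black [ 433.2 -149.9] 0.96
side orange [596.7  10.1] 0.98
side red [ 440.6 -300.5] 0.94
side white [ 601.2 -162. ] 0.54
side yellow [449.6 297.5] 0.82
side blue [ 624. -294.] 0.93
side green [601.  294.6] 0.86
btip [ 621.2 -283.1   80. ]
gtip [599.4 298.1  66. ]
bsh [ 622.5 -289.2   14. ]
gsh [601.  297.4  14. ]
cup [618.5 149.1  42. ]
jar [445.   23.7  55. ]
teal [ 522.9 -215.9   24. ]
```

Emit:
{"name": "apply_moves", "arguments": {
  "motion": [
    [0,0,0,7.33],
    [0,0,0,7.33],
    [22,-39,0,0],
    [22,-39,0,0],
    [22,-39,0,0]
  ],
  "hand": 74
}}

```text
clock: 0.8
eef_pos: [230.9, -510.5, 205.2]
ee_rot: [[1.0, -0.001, 0.0], [-0.001, -1.0, 0.0], [0.0, -0.0, -1.0]]
contact_force: [1.0, 0.9, 0.1]
opening: 73.9
finger_force: 0.0
```

Emit:
{"name": "apply_moves", "arguments": {
  "motion": [
    [22,-39,0,0],
    [22,-39,0,0],
    [22,-39,0,0],
    [22,-39,0,0],
    [22,-39,0,0]
  ]
}}

```text
clock: 1.3
eef_pos: [341.0, -315.2, 205.6]
ee_rot: [[1.0, -0.001, 0.0], [-0.001, -1.0, -0.0], [0.0, 0.0, -1.0]]
contact_force: [0.4, -0.2, -1.1]
opening: 74.2
finger_force: 0.0
```

Emit:
{"name": "apply_moves", "arguments": {
  "motion": [
    [23,-41.5,0,0],
    [23,-41.5,0,0],
    [23,-41.5,0,0],
    [23,-41.2,0,0],
    [0,0,30,0]
  ]
}}

```text
clock: 1.8
eef_pos: [436.8, -148.5, 179.2]
ee_rot: [[1.0, 0.007, 0.008], [0.007, -1.0, -0.004], [0.008, 0.004, -1.0]]
contact_force: [0.5, -0.9, -0.1]
opening: 74.4
finger_force: 0.0
```

Emit:
{"name": "apply_moves", "arguments": {
  "motion": [
    [0,0,40,0],
    [0,0,40,0],
    [0,0,40,0],
    [0,0,20,0],
    [0,0,0,0]
  ]
}}

```text
clock: 2.3
eef_pos: [430.0, -149.6, 32.5]
ee_rot: [[1.0, -0.0, -0.006], [-0.0, -1.0, 0.004], [-0.006, -0.004, -1.0]]
contact_force: [0.1, -0.4, -0.1]
opening: 74.2
finger_force: 0.0
```

Run:
```python
from h import *
t=cap('top');s=cap('side');o=bot.observe();print(o['eef_pos'])
e=o['eef_pos']
i=[]
for c in(t,s):
    q=proj(c,[433,-149.5,9])[0];u,v=int(q[0]),int(q[1]);a=c['image'][max(v-45,0):v+45,u-45:u+45].copy();a=cv2.resize(a,(400,400),interpolation=cv2.INTER_CUBIC);i.append(a)
cv2.imwrite('pics/b1.png',np.hstack(i))
```

```text
[ 432.86161104 -151.42707877   36.0400857 ]
```

View pics/b1.png

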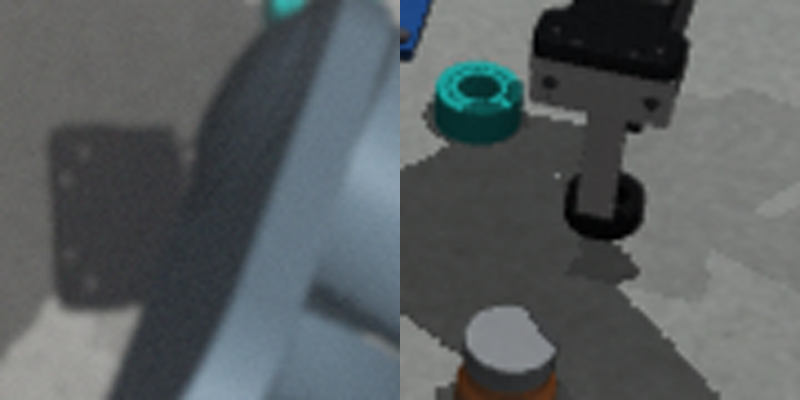

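The side crop shows the finger pair straddling the black spacer at crop (604,205). I'm going down to grip.

Emit:
{"name": "apply_moves", "arguments": {
  "motion": [
    [0,-1,16,0],
    [0,0,15,0],
    [0,0,0,0],
    [0,0,0,0]
  ]
}}

```text
clock: 2.8
eef_pos: [433.6, -150.9, 6.0]
ee_rot: [[1.0, -0.0, 0.002], [-0.0, -1.0, -0.001], [0.002, 0.001, -1.0]]
contact_force: [-0.6, 0.5, 0.3]
opening: 73.9
finger_force: 0.0
```

Emit:
{"name": "apply_moves", "arguments": {
  "motion": [
    [0,0,0,0],
    [0,0,0,0],
    [0,0,0,0],
    [0,0,0,0],
    [0,0,0,0]
  ],
  "hand": 30
}}

```text
clock: 3.3
eef_pos: [432.8, -150.5, 4.8]
ee_rot: [[1.0, 0.0, 0.001], [0.0, -1.0, -0.001], [0.001, 0.001, -1.0]]
contact_force: [-0.7, -0.4, 2.3]
opening: 43.5
finger_force: 30.0
```

Emit:
{"name": "apply_moves", "arguments": {
  "motion": [
    [0,0,-30,0],
    [0,0,-40,0],
    [0,0,-40,0],
    [0,0,-15,0],
    [20,15,0,0]
  ]
}}

```text
clock: 3.8
eef_pos: [453.2, -165.1, 132.3]
ee_rot: [[1.0, 0.001, 0.004], [0.001, -1.0, -0.002], [0.004, 0.002, -1.0]]
contact_force: [0.4, -0.6, -0.0]
opening: 43.2
finger_force: 30.0
```

Emit:
{"name": "apply_moves", "arguments": {
  "motion": [
    [38,28,0,0],
    [38,28,0,0],
    [38,28,0,0],
    [38,28,0,0],
    [17.7,13.5,0,0]
  ]
}}

```text
clock: 4.3
eef_pos: [624.1, -292.6, 128.6]
ee_rot: [[1.0, -0.001, 0.0], [-0.001, -1.0, -0.0], [0.0, 0.0, -1.0]]
contact_force: [0.0, 0.9, 0.2]
opening: 43.1
finger_force: 30.0
```

Emit:
{"name": "apply_moves", "arguments": {
  "motion": [
    [0,0,0,0],
    [0,0,0,0]
  ]
}}

```text
clock: 4.5
eef_pos: [621.4, -290.1, 128.4]
ee_rot: [[1.0, -0.0, -0.002], [-0.0, -1.0, 0.001], [-0.002, -0.001, -1.0]]
contact_force: [0.2, 0.8, -0.2]
opening: 43.2
finger_force: 30.0
```

Run:
```python
from h import *
t=cap('top');s=cap('side');o=bot.observe();print(o['eef_pos'])
i=[]
for c in(t,s):
    q=proj(c,[622,-291,70])[0];u,v=int(q[0]),int(q[1]);print(u,v);a=c['image'][max(v-50,0):max(v-50,0)+100,u-50:u+50].copy();a=cv2.resize(a,(400,400),interpolation=cv2.INTER_CUBIC);i.append(a)
cv2.imwrite('pics/b2.png',np.hstack(i))
# remeasure others
from m import *
P=dict(orange=('c',60,24,(597,12)),red=('c',38,16,(440,-300)),white=('c',52,24,(600,-150)),yellow=('c',44,20,(449,300)),green=('b',90,10,(600,298),-.1))
for k,v in P.items():
  for n,c in(('top',t),('side',s)):
    try: p,r=locate(c,k,*v);print(n,k,p.round(1),round(r,2))
    except Exception as e: print(n,k,'fail')
```

```text
[ 621.06584527 -289.57119606  128.95254879]
400 159
263 106
top orange [596.8  12. ] 0.95
side orange [596.7  10.1] 0.98
top red [ 440.3 -299.9] 0.87
side red [ 440.6 -300.5] 0.95
top white fail
side white fail
top yellow [448.4 303.7] 0.91
side yellow [449.5 297.5] 0.82
top green [599.5 301.6] 0.7
side green [602.1 296.8] 0.9
```

View pics/b2.png

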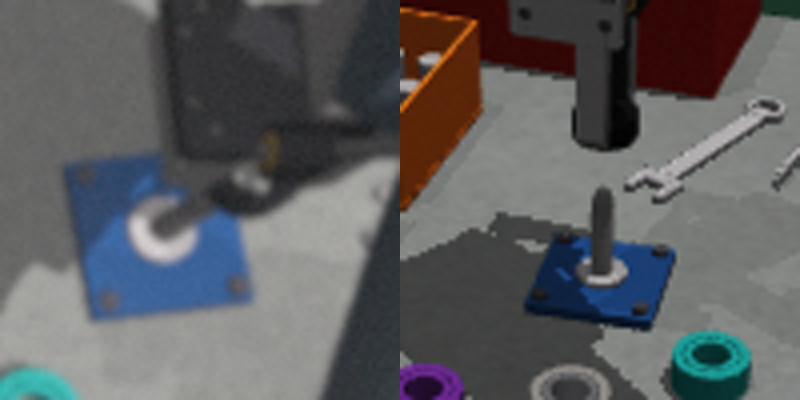

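Top crop: shoulder centre (164,230), spacer bore just over the axle tip. Side crop: axle at column 603 (shoulder row 271, tip row 188), spacer columns 573–640. I'll compare these with the arm's own position.

Run:
```python
from h import *
t=cap('top');s=cap('side');e=bot.observe()['eef_pos'];print(e)
T=lambda x,y:(350+(x+.5)/4-.5,109+(y+.5)/4-.5)
Sd=lambda x,y:(213+(x+.5)/4-.5,56+(y+.5)/4-.5)
print('shoulder top',ray(t,*T(164,230),14),'side',ray(s,*Sd(603,271),14))
print('tip top',ray(t,290+455.5/4-.5,110+190.5/4-.5,79),'side',ray(s,*Sd(603,190),78))
h=np.array([e[0],e[1],e[2]-4])
from m import hull
p=proj(s,hull('c',44,18,e[0],e[1],0,e[2]-4.5)); print('exp spacer side crop cols',(p[:,0].min()-213+.5)*4-.5-0+400,(p[:,0].max()-213+.5)*4-.5+400)
for x in(620,622,624):
  for y in(-294,-291,-288):
    print(x,y,[((q-[213,56]+.5)*4-.5).round(0)+[400,0] for q in proj(s,[[x,y,14],[x,y,80]])],[((q-[350,109]+.5)*4-.5).round(0) for q in proj(t,[[x,y,14],[x,y,80]])])
```

```text
[ 621.32815006 -289.72301159  129.45950818]
shoulder top [ 622.63824035 -293.33523267   14.        ] side [ 356.28415256 -383.44695679   14.        ]
tip top [ 624.25396237 -294.05027822   79.        ] side [ 367.82456552 -381.80102314   78.        ]
exp spacer side crop cols 571.094775440104 639.1955954873736
620 -294 [array([606., 270.]), array([608., 189.])] [array([166., 235.]), array([217., 202.])]
620 -291 [array([605., 273.]), array([606., 191.])] [array([160., 235.]), array([211., 202.])]
620 -288 [array([604., 275.]), array([605., 193.])] [array([155., 235.]), array([205., 202.])]
622 -294 [array([604., 270.]), array([605., 188.])] [array([165., 231.]), array([216., 198.])]
622 -291 [array([602., 272.]), array([604., 190.])] [array([160., 231.]), array([210., 198.])]
622 -288 [array([601., 275.]), array([602., 193.])] [array([154., 231.]), array([204., 198.])]
624 -294 [array([601., 269.]), array([602., 188.])] [array([165., 228.]), array([216., 194.])]
624 -291 [array([600., 272.]), array([601., 190.])] [array([160., 228.]), array([210., 194.])]
624 -288 [array([598., 274.]), array([599., 192.])] [array([154., 228.]), array([204., 194.])]
```

Emit:
{"name": "apply_moves", "arguments": {
  "motion": [
    [1.5,2.5,20,0],
    [0,0,20,0],
    [0,0,15,0],
    [0,0,15,0],
    [0,0,15,0]
  ]
}}

```text
clock: 5.2
eef_pos: [623.7, -293.0, 43.8]
ee_rot: [[1.0, 0.0, 0.0], [0.0, -1.0, -0.0], [0.0, 0.0, -1.0]]
contact_force: [-0.5, -0.4, -0.3]
opening: 43.8
finger_force: 30.0
```

Emit:
{"name": "apply_moves", "arguments": {
  "motion": [
    [0,0,12,0],
    [0,0,0,0]
  ]
}}

```text
clock: 5.4
eef_pos: [622.4, -292.3, 30.0]
ee_rot: [[1.0, -0.0, -0.003], [-0.0, -1.0, 0.002], [-0.003, -0.002, -1.0]]
contact_force: [-0.1, -1.0, -1.3]
opening: 43.1
finger_force: 30.0
```

Emit:
{"name": "apply_moves", "arguments": {
  "motion": [
    [0,0,6,0],
    [0,0,4,0],
    [0,0,0,0],
    [0,0,0,0]
  ]
}}

```text
clock: 5.8
eef_pos: [623.9, -293.3, 22.8]
ee_rot: [[1.0, -0.0, 0.0], [-0.0, -1.0, -0.0], [0.0, 0.0, -1.0]]
contact_force: [-0.3, -0.3, -1.1]
opening: 43.3
finger_force: 30.0
```

Emit:
{"name": "apply_moves", "arguments": {
  "motion": [
    [0,0,2,0],
    [0,0,2,0],
    [0,0,0,0],
    [0,0,0,0]
  ]
}}

```text
clock: 6.2
eef_pos: [624.0, -293.4, 18.9]
ee_rot: [[1.0, -0.0, 0.001], [-0.0, -1.0, -0.0], [0.001, 0.0, -1.0]]
contact_force: [-1.3, 0.6, 2.2]
opening: 43.1
finger_force: 30.0
```

Emit:
{"name": "apply_moves", "arguments": {
  "motion": [
    [0,0,0,0],
    [0,0,0,0],
    [0,0,0,0],
    [0,0,0,0],
    [0,0,-20,0]
  ],
  "hand": 74
}}

```text
clock: 6.7
eef_pos: [621.4, -291.8, 35.2]
ee_rot: [[1.0, -0.0, -0.005], [-0.0, -1.0, 0.004], [-0.005, -0.004, -1.0]]
contact_force: [0.6, -0.3, 0.3]
opening: 74.0
finger_force: 0.0
```

Emit:
{"name": "apply_moves", "arguments": {
  "motion": [
    [0,0,-35,0],
    [0,0,-40,0],
    [0,0,-35,0],
    [-5,-44,0,0],
    [-5,-44,0,0]
  ],
  "hand": 90
}}

```text
clock: 7.2
eef_pos: [614.4, -205.6, 150.5]
ee_rot: [[1.0, -0.002, 0.003], [-0.002, -1.0, -0.002], [0.003, 0.002, -1.0]]
contact_force: [-0.3, 1.2, -0.4]
opening: 90.0
finger_force: 0.0
```

Emit:
{"name": "apply_moves", "arguments": {
  "motion": [
    [-5,-44,0,0],
    [-4,-44,0,0],
    [-4,-44,0,0],
    [-4,-44,0,0],
    [0,-40,0,0]
  ]
}}

```text
clock: 7.7
eef_pos: [596.0, 12.8, 148.5]
ee_rot: [[1.0, 0.0, -0.0], [0.0, -1.0, 0.0], [-0.0, -0.0, -1.0]]
contact_force: [0.4, -0.7, 0.6]
opening: 89.9
finger_force: 0.0
```

Run:
```python
from m import *
t=cap('top');s=cap('side');o=bot.observe();print(o['eef_pos'])
i=[]
for c,p in((t,[622,-292,20]),(s,[622,-292,20])):
    q=proj(c,p)[0];u,v=int(q[0]),int(q[1]);a=c['image'][max(v-50,0):max(v-50,0)+100,u-50:u+50].copy();a=cv2.resize(a,(400,400),interpolation=cv2.INTER_CUBIC);i.append(a)
cv2.imwrite('pics/b3.png',np.hstack(i))
for k,v in dict(black=('c',44,18,(622.5,-292.5),0,14),red=('c',38,16,(440,-300))).items():
  for n,c in(('top',t),('side',s)):
    try: p,r=locate(c,k,*v);print(n,k,p.round(1),round(r,2))
    except Exception as e: print(n,k,'fail')
```

```text
[596.09244266  14.96281387 148.42990964]
top black [ 619.4 -275.7] 0.15
side black [ 625.1 -293. ] 1.18
top red [ 440.3 -299.9] 0.85
side red [ 440.6 -300.5] 0.94
```

View pics/b3.png

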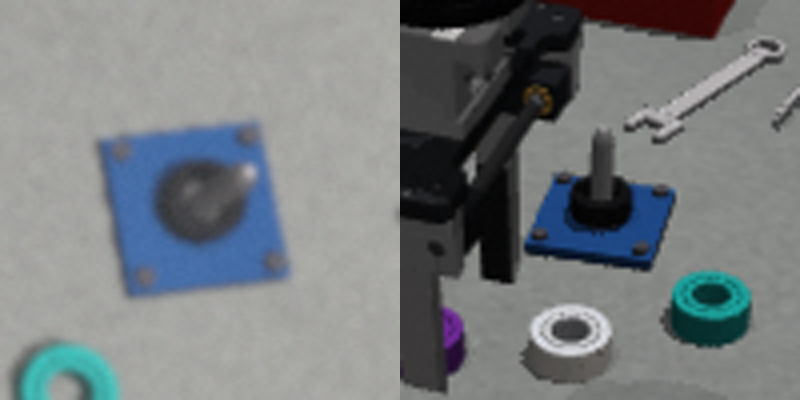

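Black sits flat on the blue shoulder (side crop (601,200)). Now the orange roller.

Emit:
{"name": "apply_moves", "arguments": {
  "motion": [
    [0.7,2.5,30,0],
    [0,0,40,0],
    [0,0,35,0],
    [0,0,20,0],
    [0,0,10,0]
  ]
}}

```text
clock: 8.3
eef_pos: [595.8, 7.8, 10.9]
ee_rot: [[1.0, -0.001, -0.004], [-0.001, -1.0, 0.001], [-0.004, -0.001, -1.0]]
contact_force: [-0.9, 0.2, 0.3]
opening: 90.1
finger_force: 0.0
```

Emit:
{"name": "apply_moves", "arguments": {
  "motion": [
    [0,0,4,0],
    [0,0,4,0],
    [0,0,0,0]
  ]
}}

```text
clock: 8.6
eef_pos: [598.2, 8.0, 6.3]
ee_rot: [[1.0, -0.0, 0.001], [-0.0, -1.0, -0.0], [0.001, 0.0, -1.0]]
contact_force: [0.8, 0.0, 0.0]
opening: 89.6
finger_force: 0.0
```

Emit:
{"name": "apply_moves", "arguments": {
  "motion": [
    [0,0,0,0],
    [0,0,0,0],
    [0,0,0,0],
    [0,0,0,0],
    [0,0,0,0]
  ],
  "hand": 45
}}

```text
clock: 9.1
eef_pos: [597.6, 8.4, 5.8]
ee_rot: [[1.0, -0.0, 0.0], [-0.0, -1.0, 0.0], [0.0, -0.0, -1.0]]
contact_force: [-0.2, -0.3, 1.6]
opening: 59.0
finger_force: 30.0
```

Run:
```python
from h import *
e=[]
for _ in range(6): cap('top'); e.append(bot.observe()['eef_pos'])
print(np.mean(e,0),np.std(e,0))
```

```text
[597.61134987   8.38873502   5.7927927 ] [0.01255409 0.0120528  0.01130022]
```

Emit:
{"name": "apply_moves", "arguments": {
  "motion": [
    [0,0,-30,0],
    [0,0,-40,0],
    [0,0,-40,0],
    [0,0,-15,0],
    [2.4,30,0,0]
  ]
}}

```text
clock: 9.9
eef_pos: [601.2, -20.1, 132.9]
ee_rot: [[1.0, 0.004, 0.005], [0.004, -1.0, -0.0], [0.005, 0.0, -1.0]]
contact_force: [1.0, -0.5, -1.7]
opening: 59.4
finger_force: 30.0
```

Emit:
{"name": "apply_moves", "arguments": {
  "motion": [
    [4,44,0,0],
    [4,44,0,0],
    [4,44,0,0],
    [4,44,0,0],
    [4,44,0,0]
  ]
}}

```text
clock: 10.4
eef_pos: [618.8, -243.1, 128.4]
ee_rot: [[1.0, -0.0, -0.002], [-0.0, -1.0, 0.001], [-0.002, -0.001, -1.0]]
contact_force: [1.4, 1.2, -0.6]
opening: 59.0
finger_force: 30.0
```

Emit:
{"name": "apply_moves", "arguments": {
  "motion": [
    [3,35,0,0],
    [0,16.2,0,0],
    [0,0,0,0],
    [0,0,0,0],
    [0,0,0,0]
  ]
}}

```text
clock: 10.9
eef_pos: [622.8, -290.8, 130.0]
ee_rot: [[1.0, 0.002, -0.001], [0.002, -1.0, 0.001], [-0.001, -0.001, -1.0]]
contact_force: [-0.5, 0.1, -1.0]
opening: 59.5
finger_force: 30.0
```

Run:
```python
from m import *
t=cap('top');s=cap('side')
for _ in range(4): cap('side')
e=bot.observe()['eef_pos'];print(e)
print('side',locate(s,'orange','c',60,24,e[:2],0,e[2]-5.8))
print('top',locate(t,'orange','c',60,24,e[:2],0,e[2]-5.8))
```

```text
[ 622.95601312 -292.20088135  130.62141684]
side (array([ 613.03022519, -289.68104841]), 0.6960368338672852)
top (array([ 609.22620787, -290.06763846]), 0.49278006419300857)
```

Emit:
{"name": "apply_moves", "arguments": {
  "motion": [
    [0,0.5,20,0],
    [0,0,20,0],
    [0,0,15,0],
    [0,0,15,0],
    [0,0,10,0]
  ]
}}

```text
clock: 11.7
eef_pos: [622.4, -293.1, 49.0]
ee_rot: [[1.0, -0.0, -0.001], [-0.0, -1.0, 0.001], [-0.001, -0.001, -1.0]]
contact_force: [0.2, 0.3, -1.0]
opening: 59.3
finger_force: 30.0
```

Emit:
{"name": "apply_moves", "arguments": {
  "motion": [
    [0,0,6,0],
    [0,0,4,0],
    [0,0,2,0],
    [0,0,0,0],
    [0,0,0,0]
  ]
}}

```text
clock: 12.2
eef_pos: [623.2, -293.7, 39.1]
ee_rot: [[1.0, -0.0, 0.001], [-0.0, -1.0, -0.001], [0.001, 0.001, -1.0]]
contact_force: [-0.5, -0.3, -0.4]
opening: 58.8
finger_force: 30.0
```

Emit:
{"name": "apply_moves", "arguments": {
  "motion": [
    [0,0,1.5,0],
    [0,0,0,0],
    [0,0,0,0]
  ]
}}

```text
clock: 12.5
eef_pos: [623.3, -293.7, 37.8]
ee_rot: [[1.0, -0.0, 0.001], [-0.0, -1.0, -0.001], [0.001, 0.001, -1.0]]
contact_force: [-0.3, 0.7, 3.0]
opening: 58.9
finger_force: 30.0
```

Emit:
{"name": "apply_moves", "arguments": {
  "motion": [
    [0,0,0,0],
    [0,0,0,0],
    [0,0,0,0],
    [0,0,0,0],
    [0,0,-20,0]
  ],
  "hand": 86
}}

```text
clock: 13.0
eef_pos: [620.6, -291.9, 53.6]
ee_rot: [[1.0, -0.0, -0.006], [-0.0, -1.0, 0.004], [-0.006, -0.004, -1.0]]
contact_force: [-1.1, 0.5, -0.5]
opening: 86.0
finger_force: 0.0
```

Emit:
{"name": "apply_moves", "arguments": {
  "motion": [
    [0,0,-35,0],
    [0,0,-40,0],
    [0,0,-20,0],
    [-40,0,0,0],
    [-40,0,0,0]
  ],
  "hand": 70
}}

```text
clock: 13.5
eef_pos: [542.7, -293.6, 153.0]
ee_rot: [[1.0, 0.001, 0.002], [0.001, -1.0, -0.002], [0.002, 0.002, -1.0]]
contact_force: [0.2, 0.6, -0.7]
opening: 70.0
finger_force: 0.0
```

Emit:
{"name": "apply_moves", "arguments": {
  "motion": [
    [-40,2,0,0],
    [-40,2,0,0],
    [-22,3,0,0],
    [0,0,0,0],
    [0,0,0,0]
  ]
}}

```text
clock: 14.0
eef_pos: [441.2, -300.6, 152.3]
ee_rot: [[1.0, -0.001, 0.001], [-0.001, -1.0, -0.0], [0.001, 0.0, -1.0]]
contact_force: [0.9, 0.4, 0.1]
opening: 70.0
finger_force: 0.0
```

Run:
```python
from m import *
t=cap('top');s=cap('side')
for _ in range(3): cap('side')
e=bot.observe()['eef_pos'];print(e)
for n,c in(('top',t),('side',s)):
  try: print(n,locate(c,'orange','c',60,24,(622.5,-292.5),0,32))
  except Exception as x: print(n,'fail')
i=[]
for c in(t,s):
    q=proj(c,[622,-292,40])[0];u,v=int(q[0]),int(q[1]);a=c['image'][max(v-50,0):max(v-50,0)+100,u-50:u+50].copy();i.append(cv2.resize(a,(400,400),interpolation=cv2.INTER_CUBIC))
cv2.imwrite('pics/b4.png',np.hstack(i))
```

```text
[ 441.63134972 -300.2584875   151.91245877]
top (array([ 622.45289206, -292.59738025]), 0.8895673134271577)
side (array([ 621.93275684, -292.49097378]), 0.961635387835991)
```

View pics/b4.png

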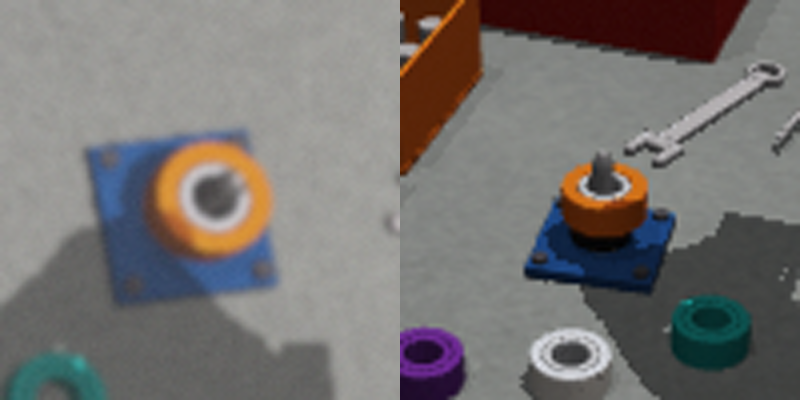

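Orange is seated level on the black spacer (side crop (604,200)), measured at (622.2, -292.5). Next is red.

Emit:
{"name": "apply_moves", "arguments": {
  "motion": [
    [-1,0,40,0],
    [0,0,40,0],
    [0,0,35,0],
    [0,0,20,0],
    [0,0,8,0]
  ]
}}

```text
clock: 14.75
eef_pos: [438.9, -298.9, 6.3]
ee_rot: [[1.0, 0.001, -0.003], [0.001, -1.0, 0.003], [-0.003, -0.003, -1.0]]
contact_force: [-0.4, 0.2, 0.1]
opening: 70.1
finger_force: 0.0
```

Emit:
{"name": "apply_moves", "arguments": {
  "motion": [
    [0,0,4,0],
    [0,0,0,0],
    [0,0,0,0]
  ]
}}

```text
clock: 15.05
eef_pos: [440.7, -301.2, 6.3]
ee_rot: [[1.0, 0.0, 0.002], [0.0, -1.0, -0.002], [0.002, 0.002, -1.0]]
contact_force: [-0.3, -0.3, -0.1]
opening: 69.7
finger_force: 0.0
```

Emit:
{"name": "apply_moves", "arguments": {
  "motion": [
    [0,0,0,0],
    [0,0,0,0],
    [0,0,0,0],
    [0,0,0,0],
    [0,0,0,0]
  ],
  "hand": 25
}}

```text
clock: 15.55
eef_pos: [439.8, -300.5, 5.1]
ee_rot: [[1.0, -0.0, 0.0], [-0.0, -1.0, -0.0], [0.0, 0.0, -1.0]]
contact_force: [-0.0, -0.5, 0.4]
opening: 36.2
finger_force: 30.0
```

Emit:
{"name": "apply_moves", "arguments": {
  "motion": [
    [0,0,-30,0],
    [0,0,-40,0],
    [0,0,-40,0],
    [0,0,-15,0],
    [0,0,0,0]
  ]
}}

```text
clock: 16.05
eef_pos: [441.0, -301.6, 132.2]
ee_rot: [[1.0, -0.0, 0.003], [0.0, -1.0, -0.004], [0.003, 0.004, -1.0]]
contact_force: [0.5, -0.3, -1.1]
opening: 36.1
finger_force: 30.0
```

Emit:
{"name": "apply_moves", "arguments": {
  "motion": [
    [40,-2,0,0],
    [40,-2,0,0],
    [40,-2,0,0],
    [40,-1.8,0,0],
    [23,0,0,0]
  ]
}}

```text
clock: 16.55
eef_pos: [623.7, -291.1, 126.0]
ee_rot: [[1.0, 0.001, -0.004], [0.001, -1.0, 0.003], [-0.004, -0.003, -1.0]]
contact_force: [-0.5, -0.5, -0.6]
opening: 35.8
finger_force: 30.0
```

Emit:
{"name": "apply_moves", "arguments": {
  "motion": [
    [0,0,0,0],
    [0,0,0,0],
    [0,0,0,0]
  ]
}}

```text
clock: 16.85
eef_pos: [621.0, -292.3, 128.3]
ee_rot: [[1.0, -0.001, -0.003], [-0.001, -1.0, 0.002], [-0.003, -0.002, -1.0]]
contact_force: [0.4, 0.1, -0.9]
opening: 35.8
finger_force: 30.0
```

Run:
```python
from m import *
t=cap('top');s=cap('side')
e=bot.observe();print(e['eef_pos'],e['opening']);e=e['eef_pos']
try: print('side',locate(s,'red','c',38,16,e[:2],0,e[2]-5.1))
except Exception: print('x')
i=[]
for c in(t,s):
    q=proj(c,[622,-292,80])[0];u,v=int(q[0]),int(q[1]);a=c['image'][max(v-50,0):max(v-50,0)+100,u-50:u+50].copy();i.append(cv2.resize(a,(400,400),interpolation=cv2.INTER_CUBIC))
cv2.imwrite('pics/b5.png',np.hstack(i))
```

```text
[ 621.47615679 -292.67226515  129.41123408] 36.12394111383056
side (array([ 611.94733938, -294.98188179]), 0.35569438862758984)
```

View pics/b5.png

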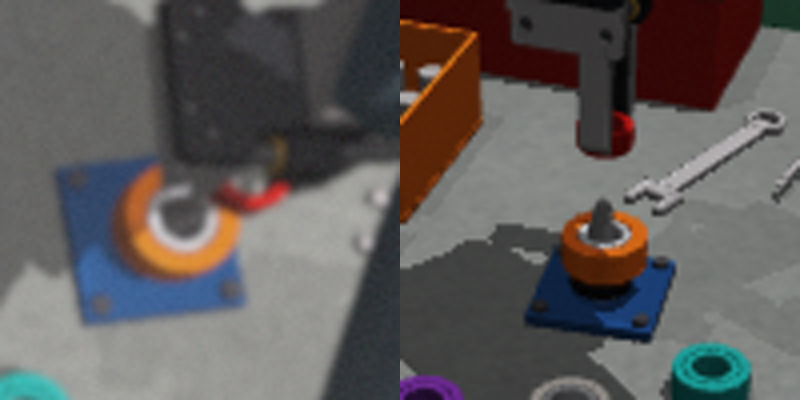

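Red hangs level, centred at side crop column 606 against 605 expected. The axle is at 603.

Emit:
{"name": "apply_moves", "arguments": {
  "motion": [
    [0.7,0,15,0],
    [0,0,15,0],
    [0,0,15,0],
    [0,0,10,0],
    [0,0,5,0]
  ]
}}

```text
clock: 17.45
eef_pos: [622.5, -291.9, 67.5]
ee_rot: [[1.0, -0.0, -0.003], [-0.0, -1.0, 0.002], [-0.003, -0.002, -1.0]]
contact_force: [-0.2, -0.1, -0.0]
opening: 35.8
finger_force: 30.0
```

Emit:
{"name": "apply_moves", "arguments": {
  "motion": [
    [0,0,4,0],
    [0,0,3,0],
    [0,0,0,0],
    [0,0,0,0]
  ]
}}

```text
clock: 17.85
eef_pos: [623.8, -292.8, 63.5]
ee_rot: [[1.0, -0.0, 0.001], [-0.0, -1.0, -0.001], [0.001, 0.001, -1.0]]
contact_force: [-0.1, 0.2, -0.3]
opening: 35.9
finger_force: 30.0
```

Emit:
{"name": "apply_moves", "arguments": {
  "motion": [
    [0,0,1.5,0],
    [0,0,1,0],
    [0,0,0,0],
    [0,0,0,0]
  ]
}}

```text
clock: 18.25
eef_pos: [623.8, -292.8, 61.1]
ee_rot: [[1.0, -0.0, 0.001], [-0.0, -1.0, -0.0], [0.001, 0.0, -1.0]]
contact_force: [-0.6, 0.5, 2.6]
opening: 35.9
finger_force: 30.0
```

Emit:
{"name": "apply_moves", "arguments": {
  "motion": [
    [0,0,0,0],
    [0,0,0,0],
    [0,0,0,0],
    [0,0,0,0],
    [0,0,-20,0]
  ],
  "hand": 60
}}

```text
clock: 18.75
eef_pos: [621.4, -291.2, 77.1]
ee_rot: [[1.0, -0.0, -0.005], [-0.0, -1.0, 0.004], [-0.005, -0.004, -1.0]]
contact_force: [-0.4, 0.0, -0.3]
opening: 60.0
finger_force: 0.0
```

Emit:
{"name": "apply_moves", "arguments": {
  "motion": [
    [0,0,-35,0],
    [0,0,-35,0],
    [-5,-44,0,0],
    [-5,-44,0,0],
    [-5,-44,0,0]
  ],
  "hand": 82
}}

```text
clock: 19.25
eef_pos: [608.2, -159.5, 150.8]
ee_rot: [[1.0, -0.001, 0.001], [-0.001, -1.0, -0.0], [0.001, 0.0, -1.0]]
contact_force: [-0.1, 0.2, 0.1]
opening: 81.9
finger_force: 0.0
```

Emit:
{"name": "apply_moves", "arguments": {
  "motion": [
    [-5,-44,0,0],
    [-3,-44,0,0],
    [0,-44,0,0],
    [0,-28,0,0],
    [0,0,0,0]
  ]
}}

```text
clock: 19.75
eef_pos: [600.1, 2.6, 150.4]
ee_rot: [[1.0, 0.004, -0.0], [0.004, -1.0, 0.0], [-0.0, -0.0, -1.0]]
contact_force: [0.2, 0.1, 0.3]
opening: 82.3
finger_force: 0.0
```

Run:
```python
from m import *
t=cap('top');s=cap('side')
for _ in range(3): cap('side')
e=bot.observe();print(e['eef_pos'])
for n,c in(('top',t),('side',s)):
  try: print(n,locate(c,'red','c',38,16,(622.5,-292.5),0,56))
  except Exception as x: print(n,'fail')
  try: print(n,locate(c,'white','c',52,24,(600,-150)))
  except Exception as x: print(n,'fail')
i=[]
for c,p in((t,(600,-150,24)),(s,(610,-220,40))):
    q=proj(c,p)[0];u,v=int(q[0]),int(q[1]);u0,v0=u-50,max(v-50,0);print(u0,v0);a=c['image'][v0:v0+100,u0:u0+100].copy();i.append(cv2.resize(a,(400,400),interpolation=cv2.INTER_CUBIC))
    for h in(0,24):
        g=(proj(c,hull('c',52,24,600,-150)[(0 if h==0 else 72):][:72])-[u0,v0]+.5)*4-.5
        print(h,'exp white extents',g.min(0).round(),g.max(0).round())
cv2.imwrite('pics/b6.png',np.hstack(i))
```

```text
[600.65673815  -1.93402959 150.46306056]
top (array([ 624.97845926, -290.91949548]), 0.8069922548570867)
top (array([ 598.70740604, -149.95799988]), 0.846057226434044)
side (array([ 624.70076158, -292.21251973]), 0.9137541785611021)
side (array([ 601.19524275, -162.06895249]), 0.5338151334114568)
276 126
0 exp white extents [149. 169.] [243. 261.]
24 exp white extents [156. 158.] [253. 253.]
209 80
0 exp white extents [142. 294.] [222. 346.]
24 exp white extents [141. 265.] [223. 316.]
```

View pics/b6.png

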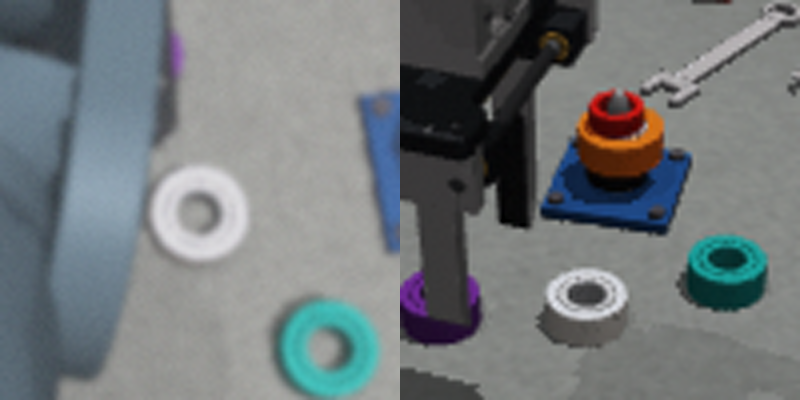

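Red is seated on orange (side crop (616,115)). White roller top crop centre (199,213), giving about (598, -149).

Emit:
{"name": "apply_moves", "arguments": {
  "motion": [
    [-2.5,44,0,0],
    [0,44,0,0],
    [0,44,0,0],
    [0,15,0,0],
    [0,0,20,0]
  ]
}}

```text
clock: 20.5
eef_pos: [599.9, -151.9, 133.3]
ee_rot: [[1.0, -0.005, 0.006], [-0.005, -1.0, -0.003], [0.006, 0.003, -1.0]]
contact_force: [-0.4, 0.2, -0.9]
opening: 81.8
finger_force: 0.0
```

Emit:
{"name": "apply_moves", "arguments": {
  "motion": [
    [0,0,35,0],
    [0,0,35,0],
    [0,0,25,0],
    [0,0,0,0],
    [0,0,0,0]
  ]
}}

```text
clock: 21.0
eef_pos: [598.1, -147.9, 35.8]
ee_rot: [[1.0, -0.001, -0.0], [-0.001, -1.0, 0.0], [-0.0, -0.0, -1.0]]
contact_force: [0.7, -0.6, 0.4]
opening: 82.0
finger_force: 0.0
```

Emit:
{"name": "apply_moves", "arguments": {
  "motion": [
    [0,0,20,0],
    [0,0,10,0],
    [0,0,0,0]
  ]
}}

```text
clock: 21.3
eef_pos: [597.7, -147.5, 5.3]
ee_rot: [[1.0, -0.0, -0.001], [-0.0, -1.0, 0.0], [-0.001, -0.0, -1.0]]
contact_force: [0.6, 0.5, -0.8]
opening: 81.9
finger_force: 0.0
```

Emit:
{"name": "apply_moves", "arguments": {
  "motion": [
    [0,0,0,0],
    [0,0,0,0],
    [0,0,0,0],
    [0,0,0,0],
    [0,0,0,0]
  ],
  "hand": 40
}}

```text
clock: 21.8
eef_pos: [598.4, -147.9, 6.1]
ee_rot: [[1.0, 0.0, 0.001], [0.0, -1.0, -0.001], [0.001, 0.001, -1.0]]
contact_force: [-0.6, 0.4, 1.7]
opening: 51.7
finger_force: 30.0
```

Emit:
{"name": "apply_moves", "arguments": {
  "motion": [
    [0,0,-30,0],
    [0,0,-40,0],
    [0,0,-40,0],
    [0,0,-15,0],
    [0,-20,0,0]
  ]
}}

```text
clock: 22.3
eef_pos: [599.9, -129.7, 133.6]
ee_rot: [[1.0, -0.003, 0.006], [-0.003, -1.0, -0.003], [0.006, 0.003, -1.0]]
contact_force: [-0.9, 0.6, -0.1]
opening: 51.7
finger_force: 30.0
```

Emit:
{"name": "apply_moves", "arguments": {
  "motion": [
    [0,-40,0,0],
    [0,-44,0,0],
    [0,-44,0,0],
    [0,-44,0,0],
    [0,-44,0,0]
  ]
}}

```text
clock: 22.8
eef_pos: [596.9, 90.2, 128.9]
ee_rot: [[1.0, -0.0, -0.002], [-0.0, -1.0, 0.0], [-0.002, -0.0, -1.0]]
contact_force: [0.7, -0.4, -1.0]
opening: 51.3
finger_force: 30.0
```

Emit:
{"name": "apply_moves", "arguments": {
  "motion": [
    [0,-44,0,0],
    [0,-44,0,0],
    [0,-44,0,0],
    [0,-44,0,0],
    [1.5,-34,0,0]
  ]
}}

```text
clock: 23.3
eef_pos: [598.2, 300.7, 128.7]
ee_rot: [[1.0, 0.001, -0.002], [0.001, -1.0, -0.0], [-0.002, 0.0, -1.0]]
contact_force: [0.7, -0.3, -0.9]
opening: 51.8
finger_force: 30.0
```

Emit:
{"name": "apply_moves", "arguments": {
  "motion": [
    [0,0,0,0],
    [0,0,0,0],
    [0,0,0,0]
  ]
}}

```text
clock: 23.6
eef_pos: [599.2, 297.2, 129.4]
ee_rot: [[1.0, -0.001, -0.002], [-0.001, -1.0, -0.001], [-0.002, 0.001, -1.0]]
contact_force: [-0.3, 0.5, -0.6]
opening: 51.8
finger_force: 30.0
```

Run:
```python
from m import *
t=cap('top');s=cap('side')
for _ in range(3): cap('side')
e=bot.observe();print(e['eef_pos']);e=e['eef_pos']
i=[]
f=lambda c,p,o:((proj(c,p)-o+.5)*4-.5).round(1)
for c in(t,s):
    q=proj(c,(600,298,50))[0];u,v=int(q[0]),int(q[1]);o=np.array([max(u-50,0),max(v-50,0)]);a=c['image'][o[1]:o[1]+100,o[0]:o[0]+100].copy();i.append(cv2.resize(a,(400,400),interpolation=cv2.INTER_CUBIC))
    print('origin',o)
    for p in((600,298),(602,298),(600,301)): print(p,'shoulder,tip',f(c,[[*p,14],[*p,66]],o).tolist())
    g=f(c,hull('c',52,24,e[0],e[1],0,e[2]-6.1),o);print('roller',g[:72].min(0),g[:72].max(0),g[72:].min(0),g[72:].max(0))
cv2.imwrite('pics/b7.png',np.hstack(i))
```

```text
[599.75038118 297.43764231 130.51055517]
origin [ 61 129]
(600, 298) shoulder,tip [[228.2, 218.7], [189.2, 197.4]]
(602, 298) shoulder,tip [[228.4, 215.1], [189.4, 193.5]]
(600, 301) shoulder,tip [[222.6, 218.9], [183.1, 197.5]]
roller [ 82.1 115.3] [196.2 225.4] [ 56.2 100.4] [174.6 214.4]
origin [118 244]
(600, 298) shoulder,tip [[216.2, 245.2], [198.2, 181.4]]
(602, 298) shoulder,tip [[212.2, 243.9], [194.0, 180.0]]
(600, 301) shoulder,tip [[213.0, 251.0], [194.8, 187.2]]
roller [110.4  47. ] [242.6 156.3] [98.4 10.6] [234.3 120.6]
```

View pics/b7.png

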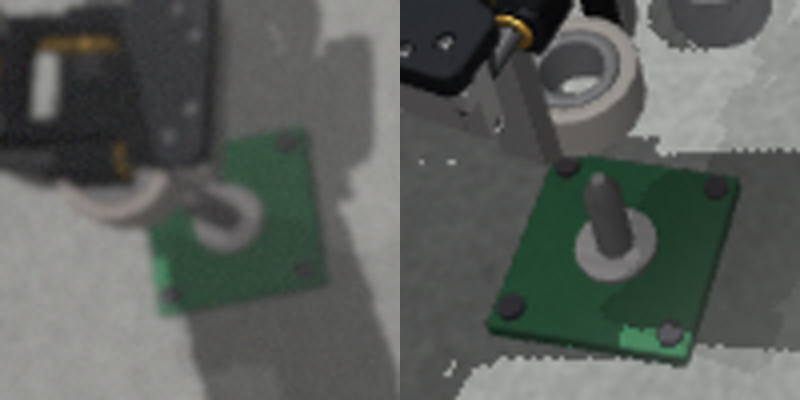

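Side crop: shoulder (615,244), tip (600,177). Top crop: shoulder (227,217). The mount is at about (600.5, 298) and the roller sits about 1.3 mm short in x, so I shift +2.

Emit:
{"name": "apply_moves", "arguments": {
  "motion": [
    [2,-0.5,20,0],
    [0,0,20,0],
    [0,0,20,0],
    [0,0,15,0],
    [0,0,15,0]
  ]
}}

```text
clock: 24.35
eef_pos: [601.7, 298.6, 39.7]
ee_rot: [[1.0, -0.001, 0.0], [-0.001, -1.0, 0.0], [0.0, -0.0, -1.0]]
contact_force: [0.4, -0.3, -0.1]
opening: 52.1
finger_force: 30.0
```

Emit:
{"name": "apply_moves", "arguments": {
  "motion": [
    [0,0,10,0],
    [0,0,6,0],
    [0,0,2,0],
    [0,0,0,0],
    [0,0,0,0]
  ]
}}

```text
clock: 24.85
eef_pos: [602.1, 299.2, 23.3]
ee_rot: [[1.0, 0.0, 0.001], [0.0, -1.0, 0.0], [0.001, -0.0, -1.0]]
contact_force: [-0.6, -0.3, -0.2]
opening: 51.9
finger_force: 30.0
```

Emit:
{"name": "apply_moves", "arguments": {
  "motion": [
    [0,0,2,0],
    [0,0,1.5,0],
    [0,0,0,0],
    [0,0,0,0]
  ]
}}

```text
clock: 25.25
eef_pos: [602.0, 299.1, 20.1]
ee_rot: [[1.0, 0.0, 0.001], [0.0, -1.0, 0.0], [0.001, -0.0, -1.0]]
contact_force: [-2.2, -0.4, 5.2]
opening: 51.9
finger_force: 30.0
```

Emit:
{"name": "apply_moves", "arguments": {
  "motion": [
    [0,0,0,0],
    [0,0,0,0],
    [0,0,0,0],
    [0,0,0,0],
    [0,0,-20,0]
  ],
  "hand": 76
}}

```text
clock: 25.75
eef_pos: [599.0, 298.0, 35.7]
ee_rot: [[1.0, -0.0, -0.006], [-0.0, -1.0, -0.002], [-0.006, 0.002, -1.0]]
contact_force: [0.1, -0.1, 0.2]
opening: 75.8
finger_force: 0.0
```

Emit:
{"name": "apply_moves", "arguments": {
  "motion": [
    [0,0,-35,0],
    [0,0,-40,0],
    [0,0,-30,0],
    [-40,0,0,0],
    [-40,0,0,0]
  ]
}}

```text
clock: 26.25
eef_pos: [522.0, 299.0, 145.5]
ee_rot: [[1.0, -0.001, 0.003], [-0.001, -1.0, 0.001], [0.003, -0.001, -1.0]]
contact_force: [-0.2, 0.4, -0.3]
opening: 75.9
finger_force: 0.0
```

Emit:
{"name": "apply_moves", "arguments": {
  "motion": [
    [-40,0,0,0],
    [-33,-2,0,0],
    [0,0,0,0],
    [0,0,0,0],
    [0,0,0,0]
  ]
}}

```text
clock: 26.75
eef_pos: [449.7, 301.0, 144.4]
ee_rot: [[1.0, -0.001, 0.001], [-0.001, -1.0, 0.0], [0.001, -0.0, -1.0]]
contact_force: [0.3, 0.2, -0.0]
opening: 76.0
finger_force: 0.0
```

Run:
```python
from m import *
t=cap('top');s=cap('side')
for _ in range(3): cap('side')
e=bot.observe();print(e['eef_pos']);e=e['eef_pos']
i=[]
f=lambda c,p,o:((proj(c,p)-o+.5)*4-.5).round(1)
for c,p0,n in((t,(600,298,30),0),(s,(530,298,30),1)):
    q=proj(c,p0)[0];u,v=int(q[0]),int(q[1]);o=np.array([max(u-50,0),max(v-50,0)]);a=c['image'][o[1]:o[1]+100,o[0]:o[0]+100].copy();i.append(cv2.resize(a,(400,400),interpolation=cv2.INTER_CUBIC))
    g=f(c,hull('c',52,24,600.5,298,0,14),o);print('roller',g[:72].min(0),g[:72].max(0),g[72:].min(0),g[72:].max(0))
    g=f(c,hull('c',44,20,449,300.5,0,0),o);print('yel',g[:72].min(0),g[:72].max(0),g[72:].min(0),g[72:].max(0))
cv2.imwrite('pics/b8.png',np.hstack(i))
```

```text
[449.2087315  300.77437338 143.86694201]
roller [167.5 162.6] [265.  257.5] [148.5 151.7] [249.2 249.5]
yel [167.  454.8] [251.  539.7] [151.  453.4] [237.3 540.7]
roller [  4.1 121.7] [121.9 226.9] [-5.5 92.6] [115.2 198.8]
yel [330.2 250.9] [432.9 349.6] [328.7 228.3] [433.5 327.9]
```

View pics/b8.png

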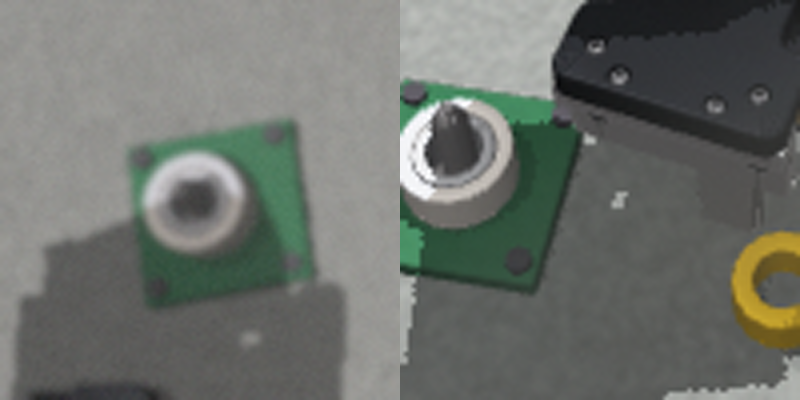

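White is seated flat on the green mount (top crop (197,203), side crop (460,160)). Yellow's edges agree with (448.5, 300.5).

Emit:
{"name": "apply_moves", "arguments": {
  "motion": [
    [-0.7,0,40,0],
    [0,0,40,0],
    [0,0,35,0],
    [0,0,15,0],
    [0,0,0,0]
  ]
}}

```text
clock: 27.5
eef_pos: [446.4, 300.2, 11.9]
ee_rot: [[1.0, -0.0, -0.004], [-0.0, -1.0, -0.002], [-0.004, 0.002, -1.0]]
contact_force: [0.2, -0.3, 0.9]
opening: 75.7
finger_force: 0.0
```

Emit:
{"name": "apply_moves", "arguments": {
  "motion": [
    [0,0,8,0],
    [0,0,0,0],
    [0,0,0,0]
  ]
}}

```text
clock: 27.8
eef_pos: [448.9, 301.4, 7.3]
ee_rot: [[1.0, 0.0, 0.002], [0.0, -1.0, 0.001], [0.002, -0.001, -1.0]]
contact_force: [0.5, 0.4, -0.4]
opening: 76.1
finger_force: 0.0
```

Emit:
{"name": "apply_moves", "arguments": {
  "motion": [
    [0,0,0,0],
    [0,0,0,0],
    [0,0,0,0],
    [0,0,0,0],
    [0,0,0,0]
  ],
  "hand": 32
}}

```text
clock: 28.3
eef_pos: [447.9, 300.9, 6.1]
ee_rot: [[1.0, 0.0, 0.0], [0.0, -1.0, -0.0], [0.0, 0.0, -1.0]]
contact_force: [-0.4, 0.4, 0.8]
opening: 43.3
finger_force: 30.0
```

Emit:
{"name": "apply_moves", "arguments": {
  "motion": [
    [0,0,-30,0],
    [0,0,-40,0],
    [0,0,-40,0],
    [20,0,0,0],
    [38,0.5,0,0]
  ]
}}

```text
clock: 28.8
eef_pos: [505.8, 301.2, 117.7]
ee_rot: [[1.0, 0.002, 0.002], [0.002, -1.0, 0.001], [0.002, -0.001, -1.0]]
contact_force: [-0.5, 0.1, -2.0]
opening: 43.3
finger_force: 30.0
```

Emit:
{"name": "apply_moves", "arguments": {
  "motion": [
    [40,1,0,0],
    [40,1,0,0],
    [15,0,0,0],
    [0,0,0,0],
    [0,0,0,0]
  ]
}}

```text
clock: 29.3
eef_pos: [599.9, 298.3, 115.2]
ee_rot: [[1.0, -0.0, -0.002], [-0.0, -1.0, -0.0], [-0.002, 0.0, -1.0]]
contact_force: [0.0, -0.3, -1.0]
opening: 43.7
finger_force: 30.0
```

Run:
```python
from m import *
t=cap('top');s=cap('side')
for _ in range(3): s=cap('side')
e=bot.observe();print(e['eef_pos']);e=e['eef_pos']
i=[]
f=lambda c,p,o:((proj(c,p)-o+.5)*4-.5).round(1)
for c in(t,s):
    q=proj(c,(600,298,60))[0];u,v=int(q[0]),int(q[1]);o=np.array([max(u-50,0),max(v-50,0)]);a=c['image'][o[1]:o[1]+100,o[0]:o[0]+100].copy();i.append(cv2.resize(a,(400,400),interpolation=cv2.INTER_CUBIC))
    print('tip',f(c,[[600.5,298,66]],o))
    g=f(c,hull('c',44,20,e[0],e[1],0,e[2]-6.1),o);print('yel',g[:72].min(0),g[:72].max(0),g[72:].min(0),g[72:].max(0))
cv2.imwrite('pics/b9.png',np.hstack(i))
```

```text
[599.90275307 298.67523464 116.04866027]
tip [[197.2 200.4]]
yel [110.8 135.7] [205.2 226.9] [ 90.5 124.1] [187.8 218. ]
tip [[201.2 197. ]]
yel [129.5  94.2] [239.7 186.5] [120.1  65. ] [232.8 157.8]
```

View pics/b9.png

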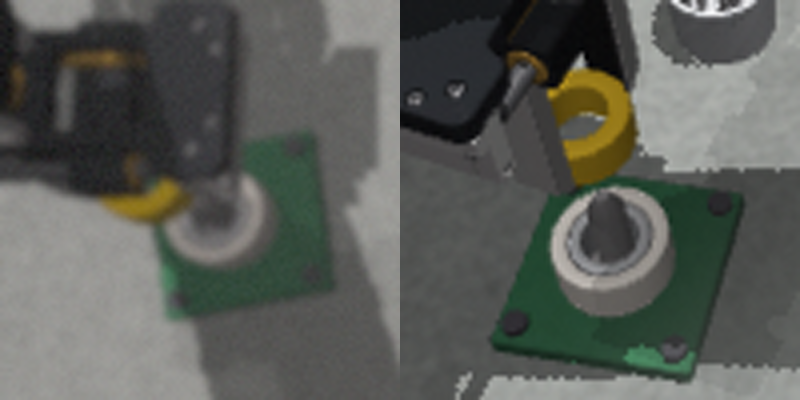

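Yellow is centred within about 2 mm (side crop right edge 637 vs 640 predicted; axle tip (603,195)). Lowering.

Emit:
{"name": "apply_moves", "arguments": {
  "motion": [
    [0,0,20,0],
    [0,0,15,0],
    [0,0,15,0],
    [0,0,10,0],
    [0,0,6,0]
  ]
}}

```text
clock: 30.05
eef_pos: [600.1, 298.2, 48.3]
ee_rot: [[1.0, -0.0, -0.002], [-0.0, -1.0, -0.001], [-0.002, 0.001, -1.0]]
contact_force: [0.2, -0.7, -1.8]
opening: 43.5
finger_force: 30.0
```

Emit:
{"name": "apply_moves", "arguments": {
  "motion": [
    [0,0,3,0],
    [0,0,0,0],
    [0,0,0,0]
  ]
}}

```text
clock: 30.35
eef_pos: [601.4, 298.6, 47.6]
ee_rot: [[1.0, -0.0, 0.001], [-0.0, -1.0, 0.0], [0.001, -0.0, -1.0]]
contact_force: [0.2, 0.4, -0.4]
opening: 43.5
finger_force: 30.0
```

Emit:
{"name": "apply_moves", "arguments": {
  "motion": [
    [0,0,2,0],
    [0,0,1.5,0],
    [0,0,0,0],
    [0,0,0,0]
  ]
}}

```text
clock: 30.75
eef_pos: [601.2, 298.5, 44.1]
ee_rot: [[1.0, -0.0, 0.001], [-0.0, -1.0, 0.0], [0.001, -0.0, -1.0]]
contact_force: [-0.0, 0.3, 2.6]
opening: 43.3
finger_force: 30.0
```

Emit:
{"name": "apply_moves", "arguments": {
  "motion": [
    [0,0,0,0],
    [0,0,0,0],
    [0,0,0,0],
    [0,0,0,0],
    [0,0,-20,0]
  ],
  "hand": 68
}}

```text
clock: 31.25
eef_pos: [598.3, 297.6, 60.3]
ee_rot: [[1.0, -0.0, -0.006], [-0.0, -1.0, -0.002], [-0.006, 0.002, -1.0]]
contact_force: [-0.2, -0.2, 0.2]
opening: 68.0
finger_force: 0.0
```

Emit:
{"name": "apply_moves", "arguments": {
  "motion": [
    [0,0,-35,0],
    [0,0,-40,0],
    [0,0,-40,0],
    [-40,0,0,0],
    [-40,0,0,0]
  ]
}}

```text
clock: 31.75
eef_pos: [521.4, 298.5, 180.5]
ee_rot: [[1.0, -0.001, 0.004], [-0.001, -1.0, 0.001], [0.004, -0.001, -1.0]]
contact_force: [-0.0, 0.5, -0.0]
opening: 67.9
finger_force: 0.0
```

Emit:
{"name": "apply_moves", "arguments": {
  "motion": [
    [-40,0,0,0],
    [-40,0,0,0],
    [0,0,0,0],
    [0,0,0,0],
    [0,0,0,0]
  ]
}}

```text
clock: 32.25
eef_pos: [442.2, 298.5, 179.0]
ee_rot: [[1.0, -0.001, 0.001], [-0.001, -1.0, 0.0], [0.001, -0.0, -1.0]]
contact_force: [-0.1, 0.6, 0.1]
opening: 68.2
finger_force: 0.0
```

Run:
```python
from m import *
t=cap('top');s=cap('side')
for n,c in(('top',t),('side',s)):
  for k,v in dict(yellow=('c',44,20,(600.5,298),0,38),red=('c',38,16,(623,-292),0,56),orange=('c',60,24,(622.5,-292.5),0,32)).items():
    try: print(n,k,*locate(c,k,*v))
    except Exception: print(n,k,'fail')
cv2.imwrite('pics/end.png',np.hstack([cv2.resize(c['image'],(400,300),interpolation=cv2.INTER_AREA) for c in(t,s)]))
i=[]
for p in((600,298,40),(622,-292,40)):
    q=proj(s,p)[0];u,v=int(q[0]),int(q[1]);o=max(u-50,0),max(v-50,0);i.append(cv2.resize(s['image'][o[1]:o[1]+100,o[0]:o[0]+100],(400,400),interpolation=cv2.INTER_CUBIC)[50:330])
cv2.imwrite('pics/end.png',np.vstack([cv2.imread('pics/end.png'),np.hstack(i)]))
```

```text
top yellow [607.57959054 305.61029949] 0.6583656459900407
top red [ 625.03542685 -291.03335895] 0.8108061037706232
top orange [ 622.3029441 -292.4756303] 0.8920902530658477
side yellow [611.72619251 296.2372889 ] 0.4980860728555913
side red fail
side orange fail
```

View pics/end.png

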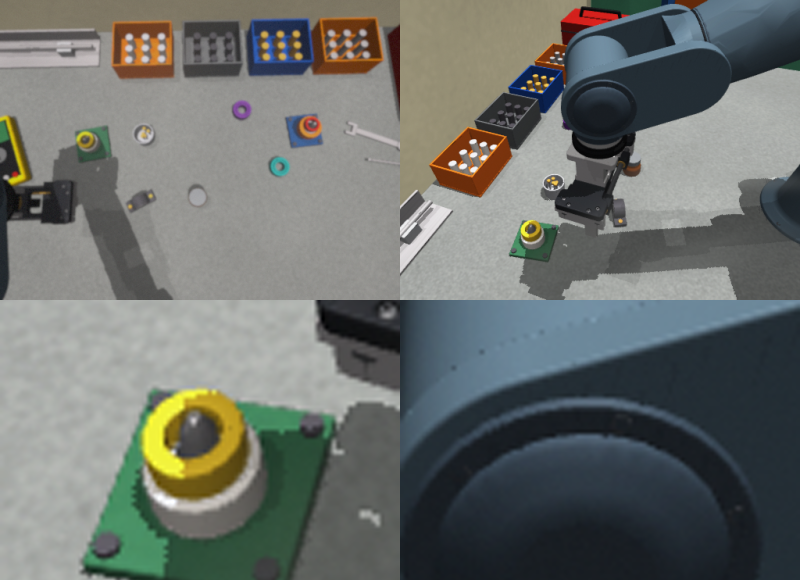

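Both stacks are seated: yellow is flat on white (bottom-left crop (193,435)), and the blue stack is intact in the top view at (310,126). The cup, jar and block have not moved.

```bash
python3 -c "
from workcell import bot
print(bot.hand_in())"
```

```text
the job is handed in; nothing more can be done
None
```

I built both mounts and handed the job in at about 32 s on the robot's clock (blue: black, orange, red; green: white, yellow): camera checks showed each part seated flat and released with cup, jar and bearing block in place, but the hand-in returned no verdict.

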